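# Set a steel outlet box on the sloping wiring rest

### The arm

A 7-joint arm with a two-finger parallel gripper is mounted at the origin on the work surface. World frame = base frame: x ahead of the robot, y to its left, z up, the work surface at z = 0. Lengths are in m, angles in rad, forces in N, time in s.
With the tool pointing down it reaches from about 0.35 to 0.775 m from the base axis. Payload 3.1 kg.
Tool frame: the origin (TCP) lies at the very end of the fingers, on their centre line; the grasp point (between the pads) lies arm.grasp_offset behind it (arm.grasp_offset is the distance from the TCP to the grasp point, in m); z points along the fingers, y is the line along which they close (so a half turn about z gives the same grasp; the last joint's range is limited). The gripper opens to 85 mm and grips with 20 to 120 N. Pads are 22 mm wide; open, the fingers measure 114 mm over their backs; the gripper's body (76 mm by 85 mm) begins 54 mm behind the grasp point. The pads swing forward as they close: fully open they stand 13 mm farther back than shut.
Start: joints at [-1.182, 0.311, 0.014, 1.512, -0.004, 1.319, -0.027], TCP at [0.23, 0.5, 0.231] pointing down, gripper open.
Joint ranges: [-2.7, 2.7], [-0.3, 1.91], [-1.27, 1.3], [0.12, 2.57], [-1.44, 4.58], [0.2, 2.03], [-3.05, 3.05]. Speed limits (rad/s): [2.79, 2.79, 3.14, 3.14, 3.14, 3.14, 3.14].

### API

Orientations are given as a rotation vector (axis times angle).
In Python, from workcell import arm, camera, camera_model, nets gives the robot as it stands. The module is installed in compiled form; this text tells all that it offers.
- The arm moves only by the tool step_arm, never from a script. Its argument "moves" is a list of rows, each an object with "linear": the shift along the tool's x, y, z in mm, a list of three; "angular": the turn, a rotation vector about the tool's x, y, z in rad, a list of three; "jaw": the opening, from 0 (shut) to 1 (fully open). A call has 1 to 8 rows; each row shifts and turns the commanded pose from where the row before left it, along the tool's axes as they then stand; what a row does not reach is not made up. A row lasts 1/12 s, in which the tool goes at most 41.7 mm and 7.16 degrees, less where a joint would pass 70% of its speed; a pose out of reach is approached as far as the arm can. A call with a gripper value outside its range is refused whole. The fingers move at their own pace and stop on an object; "newtons" is the grip in N (left out, the last holds). Time passes only in rows, so rows that do not move let the fingers close. It gives the time, the measured TCP pose, the force and the opening at its end, in the units of the state.
- arm.get_obs(): the state, without advancing time (a new reading comes with each control period).
- camera(name): name is "side" or "top" or "wrist"; returns the picture (400x640x3 uint8, red, green, blue); there is no depth.
- camera_model(name): a dict with "K" (3x3 intrinsics, pixels), "R" (3x3) and "t" (3): a world point X has camera coordinates R X + t. Camera axes: x right, y down, z forward; pixel columns grow to the right and rows downward; lengths in m; the calibration is good to about 2 mm. A picture is of the moment at which its call begins: read the wrist's pose just before it. camera_model takes no time and is no camera call; for the wrist camera it gives the pose at the moment of the call.
- arm.hand_in(): hands the job in, once; it reports no verdict.
Trained networks look in the newest picture that a camera, given by its name, has taken for a name from the list of things; names that differ only in an ending like _2 or _b are one class to them, and where a whole thing is asked for, a point or a joint stands for the part that bears it (a point fixed in the world has none). Each returns a list of dicts, best first, with "p" (0 to 1); they miss things now and then, are a little off and sometimes report something else, mostly with a low value. They report only what shows in the picture. A call takes as long as a camera call. They do not tell look-alikes from the thing itself.
- nets.search_frame(target, camera): "box" ([left, top, right, bottom] in pixels, round what is visible of it).
- nets.trace(target, camera): "mask" (400x640 bool, what is visible of it) and "box" ([left, top, right, bottom] in pixels, round what is visible of it).
- nets.place_of(target, camera): "location" ([row, column] in pixels: a listed point, or the origin of a listed thing).
The state is a dict: "clock": time; "joint_positions": joint angles; "joint_vel": joint speeds; "joint_efforts": joint torques, N m; "tool_pos": TCP position; "eef_rot": TCP orientation; "contact_force": force on the tool from outside, world axes, zero at the start; "torque": the same for the moment, N m; "gripper_width": finger opening in m.
Only numpy, scipy, OpenCV 4.12 (cv2) and the standard library are available. Lean on these libraries where they do the work, as an engineer would, in place of code of your own. Each camera call takes 0.05 s, during which the arm holds its last target. There are 200 camera calls.

### The job

Take the narrow single-gang steel box with the conduit connector in one end and lay it on the narrow sloping bar of the wiring rest, open side up and connector pointing uphill, setting it down while you still hold it rather than dropping it. Its plain end must be brought gently right up against the stop plate, with the box square to the bar, centred on it and flat on its top face; then let go, and leave everything else where it is.

Things in the scene. Friction and masses are not known exactly. Their poses are not given: they have to be found in the camera images.
- box_center (a point): Narrow single-gang steel box, 102 long (x), 54 wide (y), 48 high, walls 3, open on top, about 0.25 kg; it starts flat on the table, open side up. A round conduit connector (22 diameter, collar 28) sticks 22 out of its +x end at half height; the -x end is plain and flat. This point is the centre of the 102 x 54 x 48 block, 24 above its underside; z points out of the open side.
- bar_top (a point): Middle of the top face of the wiring rest's sloping bar: a galvanised square tube 300 long (x), 25 wide (y), 25 high, held by its middle on a grey post. +x points uphill along the bar (away from the robot), y across it, z square to its top face. The bar is clamped and does not give under an ordinary push; the box does not slide down it by itself.
- bar_low (a point): Middle of the bar's top face at its low end, 150 downhill of bar_top. The stop stands between the two: a dark steel plate square across the bar, 44 wide, 4 thick, rising 28 above the top face, firmly clamped. Its uphill face, which the box goes against, is 38 to 103 downhill of bar_top, different every time and not reported: look or feel for it. Its clamp reaches 28 behind it.
- rest: Wiring rest: steel base plate 170 x 110 x 12 with a forked post that carries the bar's middle about 125 above the table; origin under the base's middle, x along the bar seen from above. A black clamp knob, 18 diameter, sticks out 41 from the bar's centre line (+y) at the pivot, its top 3.5 lower than the bar's top face.
- bar (a joint): Slope of the bar, rad: 0 level, growing as its far (+x) end is higher; 0.2 to 0.34, clamped.
- square_box: Bystander, leave where it is: the square steel box (102 x 102 x 50), mm; origin under its middle.
- round_box: Bystander, leave where it is: the round steel box (diameter 100, 38 high), mm; origin under its middle.
- receptacle: Bystander, leave where it is: the white duplex receptacle on its steel yoke (105 x 34 x 25), mm; origin under its middle.
- screwdriver: Bystander, leave where it is: a screwdriver with black handle, about 200 mm long, lying along x; origin near its middle.
- jar: Bystander, leave where it is: a small clear jar, 48 across, 62 high, mm; origin under its middle.
- lampholder: Bystander, leave where it is: a white porcelain lampholder, 114 across, 48 high, mm; origin under its middle.
- tape: Bystander, leave where it is: a black tape measure, 70 x 40 x 65, mm; origin under its middle.
Not all that is in view belongs to the job. What is shaped like the part that bears box_center but orange is not meant.

How it is judged:
On the way:
1. The box is set on the bar while still held by the fingers (contact force between box and the fingers above 1 N and contact force between box and bar_c0 above 0.5 N), for 0.1 s.
At the end, for the whole second after the job is handed in: The box rests flat on the bar (within 0.06 rad and 3 mm), open side up, its long axis within 0.09 rad of the bar's, centred across the bar within 8 mm, its plain end within 3.5 mm of the stop plate and the connector uphill; it is released and at rest (x of stop_c0 in the frame of box_center between -0.0565 and -0.049 m and y of box_center in the frame of bar_top between -0.008 and 0.008 m and z of box_center in the frame of bar_top between 0.021 and 0.0275 m and angle between the x axis of box_center and the x axis of bar_top, either way round below 0.09 rad and angle between the z axis of box_center and the z axis of bar_top, either way round below 0.06 rad and contact force between box and bar_c0 above 0.3 N and contact force between box and the fingers below 0.1 N and linear speed of box below 0.01 m/s); the robot touches nothing.
It fails at once if A bystander is moved by more than 30 mm (distance of any of square_box, round_box, receptacle, screwdriver, jar, lampholder, tape from where it was at the start of the episode above 0.03 m).
It fails at once if The box is rammed against the stop (over 45 N) (contact force between box and stop_c0 above 45 N).
It also fails if it takes over 48 s, if anything falls off the work surface, if the arm or the gripper's body presses on something with over 40 N, if the wrist force passes 120 N, or if a joint passes its speed limit or range.

## Working session

There is one attempt and no reset: what is moved stays moved. The work goes in short steps, Python scripts to look and compute and a tool call to move; the robot and the scene stay as the last step left them, time stands still between calls to the robot, and variables do not carry over. Pictures are saved under pics/ and viewed, on a budget of 10 in all, crops included, one or two more only if the job needs it, and the job is handed in when it is done.

Besides the shell and the picture viewer there is one more tool, called after "Request:" by a JSON object that holds its "op" and its "data", one argument or row to a line. step_arm: Moves the arm, as the interface text tells. Its arguments: {"type":"object","properties":{"moves":{"type":"array","items":{"type":"object","properties":{"linear":{"type":"array","items":{"type":"number"}},"angular":{"type":"array","items":{"type":"number"}},"jaw":{"type":"number"}}}},"newtons":{"type":"number"}},"required":["moves"]}

```bash
mkdir -p pics
cat > h.py <<'E'
import numpy as np, cv2
from workcell import arm, camera, camera_model, nets
from scipy.spatial.transform import Rotation as Rn
def shot(n,f):
    im=camera(n); cv2.imwrite(f'pics/{f}.png',im[:,:,::-1]); return im
def proj(n,X,m=None):
    m=m or camera_model(n); p=m['K']@((np.atleast_2d(X)@m['R'].T)+m['t']).T
    return (p[:2]/p[2]).T
def ray(n,uv,m=None):
    m=m or camera_model(n); d=m['R'].T@np.linalg.inv(m['K'])@np.array([uv[0],uv[1],1.]); return -m['R'].T@m['t'],d
def onplane(n,uv,z,m=None):
    o,d=ray(n,uv,m); return o+d*(z-o[2])/d[2]
E
python3 - <<'E'
from h import *
a=shot('top','top0'); b=shot('side','side0')
cv2.imwrite('pics/both0.png',cv2.resize(np.hstack([a,b])[:,:,::-1],(1280,400))) 
o=arm.get_obs(); print(o['clock'],o['tool_pos'],o['eef_rot'],o['gripper_width'],arm.grasp_offset)
for n in ('top','side'):
    m=camera_model(n); print(n,(-m['R'].T@m['t']).round(3),m['K'][0,0],m['R'].round(3).tolist())
    for t in ('box_center','bar_top','bar_low','rest'):
        print(t,[(r['location'],round(r['p'],2)) for r in nets.place_of(t,n)])
E
```

```text
0.1 [0.22937805 0.49915681 0.23030673] [-0.6712791  -3.06862391  0.00336678] 0.08565554514006556 0.0187
top [0.407 0.025 1.502] 501.46975899107395 [[0.011, -1.0, 0.013], [-0.998, -0.011, -0.068], [0.068, -0.012, -0.998]]
box_center [([176.4, 252.5], 0.94), ([270.2, 223.1], 0.78), ([166.3, 449.8], 0.29)]
bar_top [([191.8, 380.9], 0.6)]
bar_low [([243.5, 371.8], 0.79)]
rest [([194.2, 371.1], 0.9)]
side [ 0.34  -0.681  0.811] 376.71161261971855 [[0.967, -0.255, 0.014], [-0.169, -0.678, -0.716], [0.192, 0.689, -0.698]]
box_center [([172.5, 223.6], 0.87), ([173.3, 310.8], 0.57), ([241.9, 333.1], 0.31)]
bar_top [([241.0, 332.5], 0.56), ([233.0, 319.8], 0.52)]
bar_low [([266.3, 275.1], 0.85)]
rest [([275.6, 332.7], 0.78)]
```

View pics/top0.png

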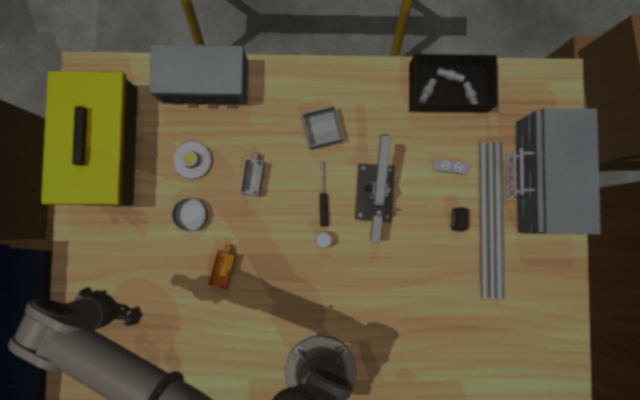

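View pics/side0.png

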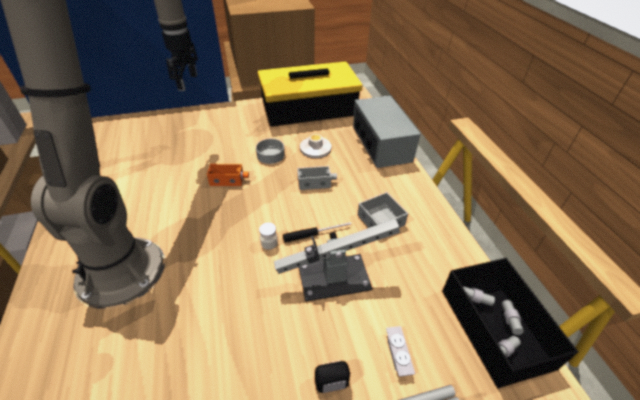

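Top view: grey box with its connector at about (252,176), and an orange look-alike at (223,268). The grey steel one fits the description. In the side view the grey one is at (315,178) and the orange at (228,175). The bar runs from (377,240) to (384,137), and the stop near (376,207) is unclear.

Run:
```python
from h import *
a=cv2.imread('pics/top0.png'); b=cv2.imread('pics/side0.png')
def crop(im,u,v,w,h,W,H): return cv2.resize(im[v:v+h,u:u+w],(W,H),interpolation=cv2.INTER_CUBIC)
x=np.hstack([crop(a,205,140,80,160,200,400),crop(a,345,125,60,120,200,400),crop(b,265,160,150,150,400,400)])
cv2.imwrite('pics/c1.png',x)
print('grey',onplane('top',(252.5,176.4),.024),'bar_top',onplane('top',(380.9,191.8),.125),'low',onplane('top',(371.8,243.5),.09),'rest',onplane('top',(371.1,194.2),0))
for r in nets.trace('box_center','top')[:2]:
    m=r['mask'].astype(np.uint8); pts=np.argwhere(m)[:,::-1]; c=pts.mean(0)
    P=np.array([onplane('top',p,.04)[:2] for p in pts]); w,v=np.linalg.eigh(np.cov(P.T)); print(r['p'],r['box'],P.mean(0),np.degrees(np.arctan2(v[1,1],v[0,1])),cv2.minAreaRect(pts.astype(np.float32)))
for t in ('square_box','round_box','receptacle','screwdriver','jar','lampholder','tape'):
    r=nets.place_of(t,'top')
    if r: v,u=r[0]['location']; print(t,r[0]['p'],onplane('top',(u,v),0).round(3))
```

```text
grey [0.56720158 0.20441769 0.024     ] bar_top [ 0.51777508 -0.16235902  0.125     ] low [ 0.37463132 -0.14183351  0.09      ] rest [ 0.52027875 -0.14982687  0.        ]
0.77 [239.9, 155.8, 266.6, 198.0] [0.56656193 0.20329329] 171.5187941374178 ((252.8184051513672, 174.20352172851562), (20.769441604614258, 41.6324462890625), 10.784297943115234)
0.76 [207.5, 249.7, 235.3, 291.1] [0.29563474 0.28475357] 164.5827976908646 ((223.1055145263672, 266.9816589355469), (21.64687728881836, 44.155792236328125), 16.699243545532227)
square_box 0.91 [ 0.718 -0.003  0.   ]
round_box 0.73 [ 0.515 -0.009  0.   ]
receptacle 0.76 [ 0.612 -0.386  0.   ]
screwdriver 0.72 [ 0.511 -0.011  0.   ]
jar 0.49 [ 0.385 -0.01   0.   ]
lampholder 0.82 [0.62  0.387 0.   ]
tape 0.67 [ 0.458 -0.403  0.   ]
```

View pics/c1.png

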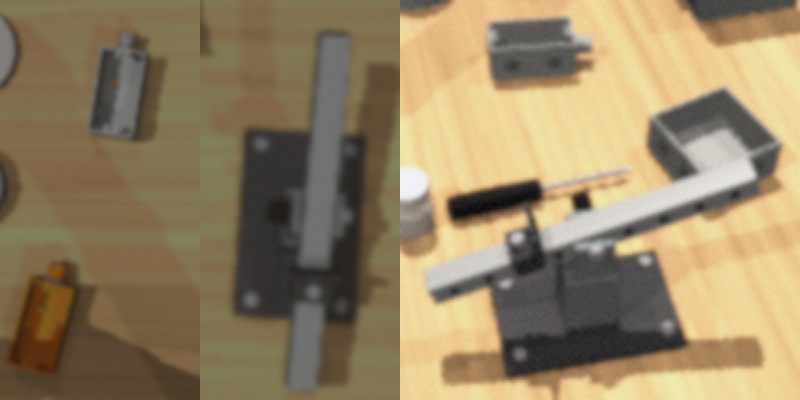

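Both the crop and the nets agree: the grey box is at about (0.567, 0.204), yaw about -9°, connector toward +x, open side up. The stop plate shows at about (379,205) in the top view. Next I'll work out the move above the box.

```bash
cat >> h.py <<'E'
def tool():
    o=arm.get_obs(); return np.array(o['tool_pos']),Rn.from_rotvec(o['eef_rot'])
def delta(p,R,note=''):
    """shift (mm, current tool axes) and turn to reach p,R"""
    p0,R0=tool(); print(note,'lin',(R0.inv().apply(np.array(p)-p0)*1000).round(1),'ang',(R0.inv()*R).as_rotvec().round(4))
def down(yaw,slope=0):  # tool y along +-(object y); x axis of tool along object +-x, z down
    B=Rn.from_euler('ZY',[yaw,-slope])  # object frame, x uphill
    c=[B*Rn.from_rotvec([np.pi,0,0]),B*Rn.from_rotvec([0,np.pi,0])]
    R0=tool()[1]; return min(c,key=lambda r:(R0.inv()*r).magnitude())
E
python3 - <<'E'
from h import *
p,R=tool(); print(R.as_matrix().round(3))
m=camera_model('wrist'); print('cam in tool',R.inv().apply(-m['R'].T@m['t']-p).round(3),(R.inv().as_matrix()@m['R'].T).round(3),m['K'])
delta([.51,.213,.25],down(np.radians(-9)))
print(down(np.radians(-9)).as_matrix().round(2))
E
```

```text
[[-0.909  0.418  0.   ]
 [ 0.418  0.909  0.   ]
 [-0.     0.    -1.   ]]
cam in tool [ 0.076 -0.    -0.142] [[ 0.    -0.957 -0.29 ]
 [ 1.     0.     0.   ]
 [-0.    -0.29   0.957]] [[349.57306551   0.         318.86363858]
 [  0.         349.57306551 203.35281212]
 [  0.           0.           1.        ]]
 lin [-374.5 -143.5  -18.7] ang [ 1.000e-04  0.000e+00 -2.737e-01]
[[-0.99  0.16  0.  ]
 [ 0.16  0.99 -0.  ]
 [-0.    0.   -1.  ]]
```

Request:
{"op": "step_arm", "data": {
  "moves": [
    {"linear": [-36,-14,-2],"jaw": 1},
    {"linear": [-36,-14,-2]},
    {"linear": [-36,-14,-2]},
    {"linear": [-36,-14,-2]},
    {"linear": [-36,-14,-2]},
    {"linear": [-36,-14,-2]},
    {"linear": [-36,-14,-2]},
    {"linear": [-36,-14,-2]}
  ]
}}

```text
invalid input
```

Request:
{"op": "step_arm", "data": {
  "moves": [
    {"linear": [-36,-14,-2],"jaw": 1},
    {"linear": [-36,-14,0]},
    {"linear": [-14,-4,0]},
    {"angular": [0,0,-0.1]},
    {"angular": [0,0,-0.1]},
    {"angular": [0,0,-0.0737]},
    {"linear": [0,0,0]}
  ]
}}

```text
invalid input
```

Run:
```python
from h import *
print(tool()[0],tool()[1].as_matrix().round(3).tolist(),arm.get_obs()['clock'])
m=camera_model('wrist'); shot('wrist','w1')
for r in nets.place_of('box_center','wrist'): print(r, onplane('wrist',r['location'][::-1],.024,m))
delta([.51,.213,.25],down(np.radians(-9)))
```

```text
[0.22967983 0.49976117 0.23134172] [[-0.909, 0.418, 0.0], [0.418, 0.909, 0.0], [-0.0, 0.0, -1.0]] 0.9
{'location': [300.4, 177.5], 'p': 0.79} [0.2950104  0.29221116 0.024     ]
{'location': [358.7, 313.9], 'p': 0.21} [0.43273044 0.39970105 0.024     ]
 lin [-374.5 -143.5  -18.7] ang [ 0.      0.     -0.2736]
```

View pics/w1.png

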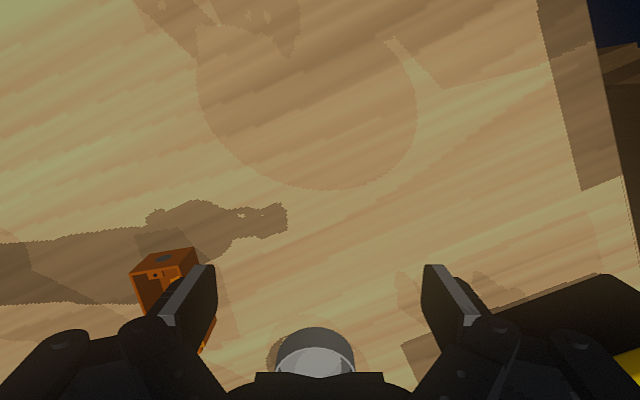

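The rows need all their keys. I'll resend them, filled in. The picture shows only the orange look-alike at (165,280) and the round and lampholder edges, since the arm hasn't moved.

Request:
{"op": "step_arm", "data": {
  "moves": [
    {"linear": [-36,-14,-2],"angular": [0,0,0],"jaw": 1},
    {"linear": [-36,-14,-2],"angular": [0,0,0],"jaw": 1},
    {"linear": [-36,-14,-2],"angular": [0,0,0],"jaw": 1},
    {"linear": [-36,-14,-2],"angular": [0,0,0],"jaw": 1},
    {"linear": [-36,-14,-2],"angular": [0,0,0],"jaw": 1},
    {"linear": [-36,-14,-2],"angular": [0,0,0],"jaw": 1},
    {"linear": [-36,-14,-2],"angular": [0,0,0],"jaw": 1},
    {"linear": [-36,-14,-2],"angular": [0,0,0],"jaw": 1}
  ]
}}

```text
clock: 1.67
tool_pos: [0.4456, 0.2763, 0.2477]
eef_rot: [0.671, 3.069, 0.001]
contact_force: [1.7, 0.6, 0.9]
gripper_width: 0.0856
```

Request:
{"op": "step_arm", "data": {
  "moves": [
    {"linear": [-36,-14,-2],"angular": [0,0,0],"jaw": 1},
    {"linear": [-36,-14,0],"angular": [0,0,0],"jaw": 1},
    {"linear": [-14,-4,0],"angular": [0,0,0],"jaw": 1},
    {"linear": [0,0,0],"angular": [0,0,-0.1],"jaw": 1},
    {"linear": [0,0,0],"angular": [0,0,-0.1],"jaw": 1},
    {"linear": [0,0,0],"angular": [0,0,-0.0737],"jaw": 1},
    {"linear": [0,0,0],"angular": [0,0,0],"jaw": 1},
    {"linear": [0,0,0],"angular": [0,0,0],"jaw": 1}
  ]
}}

```text
clock: 2.33
tool_pos: [0.5093, 0.2128, 0.2493]
eef_rot: [-0.249, -3.132, -0.0]
contact_force: [0.7, -0.4, 0.1]
gripper_width: 0.0854
```

Run:
```python
from h import *
print(tool()[0],tool()[1].as_matrix().round(3).tolist(),arm.get_obs()['clock'])
m=camera_model('wrist'); shot('wrist','w2')
for r in nets.place_of('box_center','wrist'): print(r, onplane('wrist',r['location'][::-1],.024,m))
delta([.51,.213,.25],down(np.radians(-9)))
import pickle; pickle.dump(m,open('w2.pkl','wb'))
```

```text
[0.50934762 0.21278296 0.24929422] [[-0.987, 0.158, -0.0], [0.158, 0.987, 0.0], [0.0, 0.0, -1.0]] 2.3333
{'location': [219.0, 323.5], 'p': 0.94} [0.56360499 0.20958167 0.024     ]
 lin [-0.6  0.3 -0.7] ang [ 0.0001  0.0001 -0.0013]
```

View pics/w2.png

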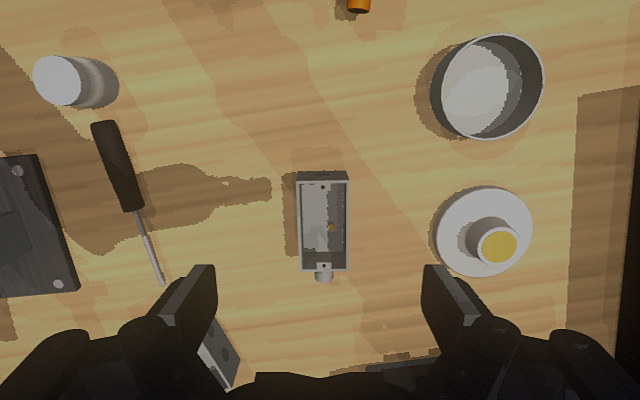

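The grey box is clearly seen: rim corners at about (298,181), (349,181), (347,270) and (301,271), connector at (324,277) on the far end. I'll compute its pose from the rim.

Run:
```python
from h import *
import pickle; m=pickle.load(open('w2.pkl','rb'))
P=np.array([onplane('wrist',c,.048,m) for c in [(298,181.5),(349,181.5),(347,270),(301,271)]]); print(P.round(4))
print([np.linalg.norm(P[i]-P[i-1]).round(4) for i in range(4)])
d=(P[2]+P[3]-P[0]-P[1]); yaw=np.arctan2(d[1],d[0]); c=P.mean(0); print(c,np.degrees(yaw))
# model fit, reprojected corners
from scipy.optimize import least_squares
from itertools import product
uv=np.array([(298,181.5),(349,181.5),(347,270),(301,271)])
f=lambda q:(proj('wrist',np.c_[Rn.from_euler('z',q[2]).as_matrix()[:2,:2].dot(np.array([(-51,27),(-51,-27),(51,-27),(51,27)]).T/1000).T[[1,0,3,2]] if 0 else (np.array([(-51,-27),(-51,27),(51,27),(51,-27)])/1000)@Rn.from_euler('z',q[2]).as_matrix()[:2,:2].T+q[:2],np.full(4,.048)],m)-uv).ravel()
s=least_squares(f,[c[0],c[1],yaw]); print(s.x,np.degrees(s.x[2]),s.fun.round(1))
x,y,a=s.x
delta([x,y,.012],down(a),'grasp')
```

```text
[[0.5116 0.1914 0.048 ]
 [0.5197 0.2421 0.048 ]
 [0.6174 0.2268 0.048 ]
 [0.6106 0.1771 0.048 ]]
[np.float64(0.1001), np.float64(0.0514), np.float64(0.0989), np.float64(0.0501)]
[0.56483301 0.20933595 0.048     ] -8.565562109737295
[ 0.56507153  0.2093003  -0.14927409] -8.55277512037408 [-1.3 -0.7  1.3 -1.3  1.8  1.5 -1.7  1. ]
grasp lin [-55.6   5.3 237.3] ang [ 0.0001  0.0001 -0.0091]
```

Request:
{"op": "step_arm", "data": {
  "moves": [
    {"linear": [-28,2.5,30],"angular": [0,0,-0.005],"jaw": 1},
    {"linear": [-27.6,2.8,30],"angular": [0,0,-0.004],"jaw": 1},
    {"linear": [0,0,40],"angular": [0,0,0],"jaw": 1},
    {"linear": [0,0,40],"angular": [0,0,0],"jaw": 1},
    {"linear": [0,0,35],"angular": [0,0,0],"jaw": 1},
    {"linear": [0,0,30],"angular": [0,0,0],"jaw": 1},
    {"linear": [0,0,22],"angular": [0,0,0],"jaw": 1},
    {"linear": [0,0,12],"angular": [0,0,0],"jaw": 1}
  ]
}}

```text
clock: 3.1
tool_pos: [0.5625, 0.2088, 0.0067]
eef_rot: [-0.233, -3.128, 0.004]
contact_force: [0.1, 0.5, 0.9]
gripper_width: 0.0852
```

Request:
{"op": "step_arm", "data": {
  "moves": [
    {"linear": [0,0,0],"angular": [0,0,0],"jaw": 1},
    {"linear": [0,0,0],"angular": [0,0,0],"jaw": 0.5},
    {"linear": [0,0,0],"angular": [0,0,0],"jaw": 0.4},
    {"linear": [0,0,0],"angular": [0,0,0],"jaw": 0.4},
    {"linear": [0,0,0],"angular": [0,0,0],"jaw": 0.4},
    {"linear": [0,0,0],"angular": [0,0,0],"jaw": 0.4}
  ],
  "newtons": 40
}}

```text
clock: 3.6
tool_pos: [0.5672, 0.2099, 0.0128]
eef_rot: [0.232, 3.128, 0.003]
contact_force: [0.1, -0.5, 6.1]
gripper_width: 0.0536
```

Run:
```python
from h import *
o=arm.get_obs(); print(o['clock'],o['tool_pos'],o['gripper_width'],o['contact_force'])
print(tool()[1].as_matrix().round(3).tolist())
```

```text
3.6 [0.56717962 0.20990829 0.01281307] 0.05362607514395175 [ 0.10022929 -0.46098582  6.06092901]
[[-0.989, 0.148, 0.005], [0.148, 0.989, 0.002], [-0.004, 0.002, -1.0]]
```

Request:
{"op": "step_arm", "data": {
  "moves": [
    {"linear": [0,0,-15],"angular": [0,0,0],"jaw": 0.4},
    {"linear": [0,0,-30],"angular": [0,0,0],"jaw": 0.4},
    {"linear": [0,0,-38],"angular": [0,0,0],"jaw": 0.4},
    {"linear": [0,0,-38],"angular": [0,0,0],"jaw": 0.4},
    {"linear": [0,0,-38],"angular": [0,0,0],"jaw": 0.4},
    {"linear": [0,0,-38],"angular": [0,0,0],"jaw": 0.4},
    {"linear": [10,-20,-30],"angular": [0,0,0],"jaw": 0.4},
    {"linear": [10,-25,-30],"angular": [0,0,0],"jaw": 0.4}
  ]
}}

```text
clock: 4.27
tool_pos: [0.538, 0.1705, 0.2689]
eef_rot: [0.225, 3.133, 0.004]
contact_force: [0.4, -0.2, -2.0]
gripper_width: 0.0534
```

Request:
{"op": "step_arm", "data": {
  "moves": [
    {"linear": [2,-35,-15],"angular": [0,0,0],"jaw": 0.4},
    {"linear": [2,-36,-15],"angular": [0,0,0],"jaw": 0.4},
    {"linear": [2,-36,-15],"angular": [0,0,0],"jaw": 0.4},
    {"linear": [2,-36,-5],"angular": [0,0,0],"jaw": 0.4},
    {"linear": [0,-30,0],"angular": [0,0,0],"jaw": 0.4},
    {"linear": [0,-20,0],"angular": [0,0,0],"jaw": 0.4},
    {"linear": [0,0,0],"angular": [0,0,0],"jaw": 0.4},
    {"linear": [0,0,0],"angular": [0,0,0],"jaw": 0.4}
  ]
}}

```text
clock: 4.93
tool_pos: [0.5016, -0.0234, 0.3174]
eef_rot: [-0.238, -3.133, -0.001]
contact_force: [0.4, 0.9, -3.4]
gripper_width: 0.0536
```

Run:
```python
from h import *
import pickle
o=arm.get_obs(); print(o['clock'],o['tool_pos'],o['gripper_width'],o['contact_force'])
m=camera_model('wrist'); pickle.dump((m,tool()),open('w3.pkl','wb')); shot('wrist','w3')
for t in ('bar_top','bar_low','rest'): print(t,[(r['location'],round(r['p'],2)) for r in nets.place_of(t,'wrist')])
```

```text
4.9333 [ 0.50163993 -0.02337827  0.31740979] 0.053611142410333774 [ 0.42443454  0.93060467 -3.36880919]
bar_top [([225.7, 187.3], 0.82)]
bar_low [([69.2, 170.9], 0.92)]
rest [([190.2, 222.8], 0.83), ([221.2, 190.2], 0.48)]
```

View pics/w3.png

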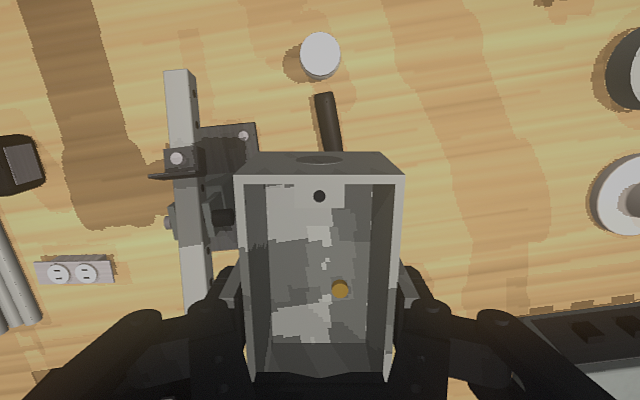

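The box hangs square and centred in the fingers. The bar is on the left: low end at (164–188,70), stop plate with its top edge around rows 172–178. I'll enlarge the bar area together with the side view for a model fit.

Run:
```python
from h import *
w=cv2.imread('pics/w3.png'); b=cv2.imread('pics/side0.png')
A=cv2.resize(w[60:210,140:270],(520,600),interpolation=cv2.INTER_CUBIC)   # x4
B=cv2.resize(b[215:280,270:340],(280,260),interpolation=cv2.INTER_CUBIC) # x4
C=cv2.resize(b[215:280,335:405],(280,260),interpolation=cv2.INTER_CUBIC)
D=np.vstack([B,np.zeros((80,280,3),np.uint8),C])
cv2.imwrite('pics/c2.png',np.hstack([A,D]))
```

```text
(no output)
```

View pics/c2.png

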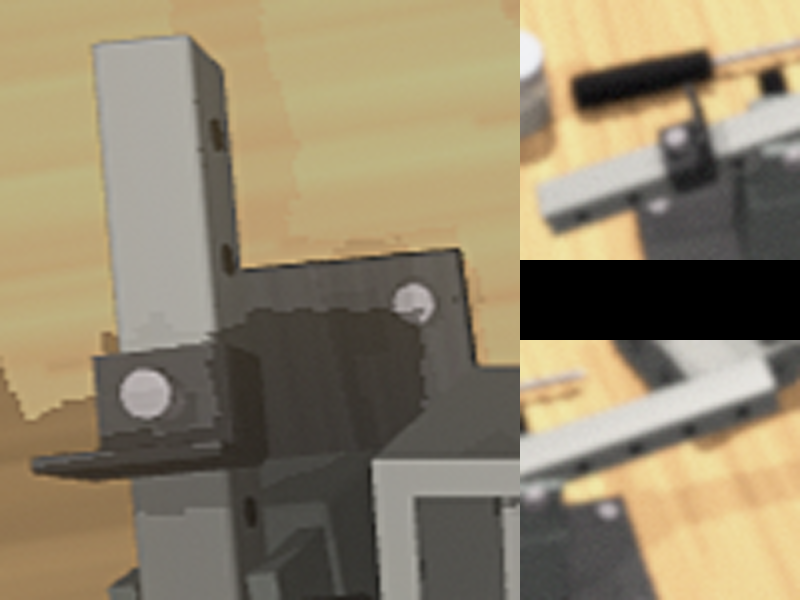

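```bash
cat > fit.py <<'E'
from h import *
import pickle
from scipy.optimize import least_squares
m,_=pickle.load(open('w3.pkl','rb')); mt,ms=camera_model('top'),camera_model('side')
L,W=.15,.0125  # y sign: +y left of uphill
def B(q,P): return Rn.from_euler('ZY',[q[3],-q[4]]).apply(P)+q[:3]
pw=[((-L,-W),(163.75,71.25)),((-L,W),(187.5,69))]
ew=[(-W,[(170.3,146),(175,207.5)]),(W,[(194.3,141.3),(200,207.5)])]
ps=[((-L,W),(274.25,261.25)),((-L,-W),(276.2,267.5)),((L,W),(396.75,219.25)),((L,-W),(398.75,225.5))]
pt=[((L,W),(380.4,134.9)),((L,-W),(390,134.9)),((-L,W),(371.1,241.6)),((-L,-W),(380.4,241.6))]
def res(q,full=False):
    r=[]
    for lst,mm,s in ((pw,m,.7),(ps,ms,1.2),(pt,mt,1.2)):
        for (a,b),uv in lst: r+=list((proj('',B(q,[[a,b,0]]),mm)[0]-uv)/s)
    for y,l in ew:
        e=proj('',B(q,[[-L,y,0],[L*.5,y,0]]),m); d=e[1]-e[0]; n=np.array([-d[1],d[0]])/np.linalg.norm(d)
        r+=[(np.array(u)-e[0])@n/.7 for u in l]
    r.append((q[2]-.125)/.01); return np.array(r)
if __name__=='__main__':
    s=least_squares(res,[.518,-.16,.125,-.05,.27],loss='soft_l1'); q=s.x
    print(q.round(4),'yaw',np.degrees(q[3]),'sd',np.sqrt(np.diag(np.linalg.inv(s.jac.T@s.jac))).round(4)); print(res(q).round(1))
    # stop: uphill face foot, pixel on bar top plane
    R=Rn.from_euler('ZY',[q[3],-q[4]]); n=R.apply([0,0,1])
    for uv in ((186.2,177),(186.2,178.5)):
        o,d=ray('',uv,m); X=o+d*((q[:3]-o)@n)/(d@n); print('stop',R.inv().apply(X-q[:3]).round(4))
    pickle.dump(q,open('q.pkl','wb'))
    for st in (-.062,-.068,-.074): print(st,proj('',B(q,[[st,-.022,.028],[st,.022,.028],[st-.004,-.022,.028],[st-.004,.022,.028],[st,-.0125,0],[st,.0125,0]]),m).round(1).tolist())
E
python3 fit.py
```

```text
[ 0.5236 -0.1566  0.1336 -0.0614  0.2956] yaw -3.5192593539822368 sd [0.0008 0.0008 0.0019 0.0062 0.0129]
[-0.7  0.5  0.9  0.2 -0.8 -0.5 -1.4  1.5 -1.6 -0.2 -0.2  1.2 -0.2 -0.4
 -0.4  0.2 -1.3 -0.4 -1.7  0.2 -0.9 -0.1  0.1  0.1  0.9]
stop [-0.0439  0.0013  0.    ]
stop [-0.0424  0.0012  0.    ]
-0.062 [[146.8, 157.2], [194.5, 152.8], [146.4, 152.8], [194.1, 148.4], [170.9, 160.0], [195.8, 157.8]]
-0.068 [[146.2, 150.6], [193.9, 146.2], [145.9, 146.2], [193.6, 141.8], [170.4, 154.0], [195.3, 151.7]]
-0.074 [[145.7, 144.0], [193.4, 139.6], [145.3, 139.7], [193.0, 135.2], [169.8, 148.0], [194.8, 145.7]]
```

```bash
cat > hold.py <<'E'
from h import *
import pickle
from scipy.optimize import least_squares
m,(p,R)=pickle.load(open('w3.pkl','rb'))
uv=np.array([(234,175.5),(404.5,176),(246.5,152.5),(379.5,152)])
# box frame in hand: axes like tool turned by pi about y: box x=-tool x, y=+tool y, z=-tool z
C=np.array([(-51,-27,24),(-51,27,24),(-51,-27,-24),(-51,27,-24)])/1e3
def pose(s): return Rn.from_euler('y',np.pi)*Rn.from_euler('YZ',[s[3],s[4]]), np.array(s[:3])
def f(s):
    r,t=pose(s); return (proj('',R.apply(r.apply(C)+t)+p,m)-uv).ravel()
s=least_squares(lambda s:np.r_[f(s),s[3]/.03,s[4]/.03,(s[2]+.0112)/.004,s[1]/.002],[0,0,-.011,0,0]).x
print(s.round(4),f(s).round(1))
E
python3 hold.py
python3 - <<'E'
from h import *
import pickle
q=pickle.load(open('q.pkl','rb')); print(arm.get_obs()['clock'])
R=down(q[3],q[4]); Bf=Rn.from_euler('ZY',[q[3],-q[4]])
delta(q[:3]+Bf.apply([.022,0,.013+.06]),R,'hover60'); print(R.as_matrix().round(3))
E
```

```text
[ 0.0015 -0.0007 -0.0122  0.004   0.0003] [-5.2  0.5 -0.5 -0.1  9.1 -0.5 -1.  -0. ]
5.1333
hover60 lin [ -40.6 -132.2  107. ] ang [-0.0116 -0.2962 -0.083 ]
[[-0.955  0.061  0.291]
 [ 0.059  0.998 -0.018]
 [-0.291  0.    -0.957]]
```

Request:
{"op": "step_arm", "data": {
  "moves": [
    {"linear": [-10,-33,12],"angular": [0,0,0],"jaw": 0.4},
    {"linear": [-10,-33,12],"angular": [0,0,0],"jaw": 0.4},
    {"linear": [-10,-33,12],"angular": [0,0,0],"jaw": 0.4},
    {"linear": [-10,-33,12],"angular": [0,0,0],"jaw": 0.4},
    {"linear": [0,0,0],"angular": [-0.004,-0.099,-0.028],"jaw": 0.4},
    {"linear": [0,0,0],"angular": [-0.004,-0.099,-0.028],"jaw": 0.4},
    {"linear": [0,0,0],"angular": [-0.004,-0.098,-0.027],"jaw": 0.4},
    {"linear": [0,0,0],"angular": [0,0,0],"jaw": 0.4}
  ]
}}

```text
clock: 5.8
tool_pos: [0.5157, -0.1569, 0.2646]
eef_rot: [0.093, 2.854, -0.009]
contact_force: [-2.5, -0.4, -3.9]
gripper_width: 0.0531
```

```bash
cat > rel.py <<'E'
from h import *
import pickle
q=pickle.load(open('q.pkl','rb')); o=arm.get_obs()
R=down(q[3],q[4]); Bf=Rn.from_euler('ZY',[q[3],-q[4]]); p,R0=tool()
print('t',o['clock'],'w',o['gripper_width'],'TCP in bar',(Bf.inv().apply(p-q[:3])*1000).round(1),'F bar',Bf.inv().apply(o['contact_force']).round(1),'ang to square',(R0.inv()*R).as_rotvec().round(4))
E
python3 rel.py
python3 - <<'E'
from rel import *
delta(q[:3]+Bf.apply([.022,0,.073]),R,'hover60')
E
```

```text
t 5.8 w 0.05311244758293391 TCP in bar [ 30.7  -0.7 127.6] F bar [-3.5 -0.6 -3.1] ang to square [ 0.0023 -0.009  -0.0041]
t 5.8 w 0.05311244758293391 TCP in bar [ 30.7  -0.7 127.6] F bar [-3.5 -0.6 -3.1] ang to square [ 0.0023 -0.009  -0.0041]
hover60 lin [ 8.2  0.6 54.7] ang [ 0.0023 -0.009  -0.0041]
```

Request:
{"op": "step_arm", "data": {
  "moves": [
    {"linear": [4,0.3,27],"angular": [0.001,-0.0045,-0.002],"jaw": 0.4},
    {"linear": [4,0.3,27],"angular": [0.001,-0.0045,-0.002],"jaw": 0.4},
    {"linear": [0,0,20],"angular": [0,0,0],"jaw": 0.4},
    {"linear": [0,0,15],"angular": [0,0,0],"jaw": 0.4},
    {"linear": [0,0,10],"angular": [0,0,0],"jaw": 0.4},
    {"linear": [0,0,0],"angular": [0,0,0],"jaw": 0.4},
    {"linear": [0,0,0],"angular": [0,0,0],"jaw": 0.4}
  ]
}}

```text
clock: 6.38
tool_pos: [0.545, -0.1586, 0.1725]
eef_rot: [0.084, 2.836, -0.018]
contact_force: [-0.5, 0.1, -1.9]
gripper_width: 0.0536
```

```bash
python3 rel.py
python3 - <<'E'
from h import *
a=shot('top','top1'); b=shot('side','side1'); w=shot('wrist','w4')
A=cv2.resize(b[150:290,250:420],(680,560),interpolation=cv2.INTER_CUBIC)
cv2.imwrite('pics/c3.png',np.hstack([cv2.resize(w[:,140:420],(392,560)),cv2.resize(b[180:280,290:365],(408,544)) if 0 else cv2.resize(b[170:290,280:366],(401,560))])[:,:,::-1])
E
```

```text
t 6.3833 w 0.053635612133568475 TCP in bar [31.9 -0.7 31. ] F bar [-1.   0.  -1.6] ang to square [-0.003   0.0086  0.0025]
```

View pics/c3.png

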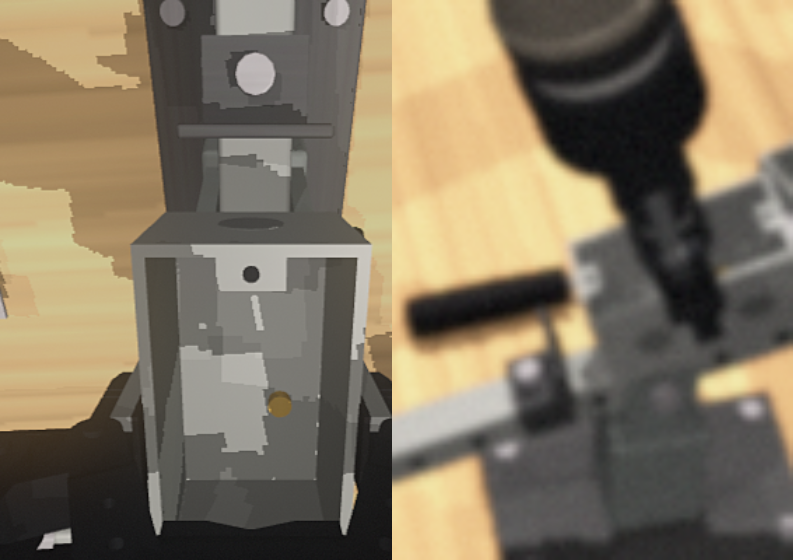

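The wrist view shows the box centred over the bar (bar centre col 255 and box centre col 253 in the crop), parallel to it, with the stop plate level ahead at row 130. Now I'll descend carefully.

Request:
{"op": "step_arm", "data": {
  "moves": [
    {"linear": [4,0,6],"angular": [-0.001,0.004,0.001],"jaw": 0.4},
    {"linear": [4,0,5],"angular": [-0.001,0.004,0.001],"jaw": 0.4},
    {"linear": [0,0,2],"angular": [0,0,0],"jaw": 0.4},
    {"linear": [0,0,0],"angular": [0,0,0],"jaw": 0.4},
    {"linear": [0,0,0],"angular": [0,0,0],"jaw": 0.4}
  ]
}}

```text
clock: 6.95
tool_pos: [0.5402, -0.159, 0.1574]
eef_rot: [0.089, 2.844, -0.014]
contact_force: [0.2, 0.1, -2.3]
gripper_width: 0.0535
```

```bash
python3 rel.py
```

```text
t 6.95 w 0.053461877341385494 TCP in bar [23.  -1.4 17.8] F bar [-0.5  0.1 -2.2] ang to square [-0.0011  0.0011 -0.001 ]
```

Request:
{"op": "step_arm", "data": {
  "moves": [
    {"linear": [0,0.7,1.5],"angular": [0,0,0],"jaw": 0.4},
    {"linear": [0,0.5,1],"angular": [0,0,0],"jaw": 0.4},
    {"linear": [0,0,1],"angular": [0,0,0],"jaw": 0.4},
    {"linear": [0,0,0],"angular": [0,0,0],"jaw": 0.4}
  ]
}}

```text
clock: 7.28
tool_pos: [0.5414, -0.1583, 0.1558]
eef_rot: [0.089, 2.842, -0.014]
contact_force: [-7.0, 2.1, 6.6]
gripper_width: 0.0536
```

Request:
{"op": "step_arm", "data": {
  "moves": [
    {"linear": [0,0,1],"angular": [0,0,0],"jaw": 0.4},
    {"linear": [0,0,0],"angular": [0,0,0],"jaw": 0.4}
  ]
}}

```text
clock: 7.45
tool_pos: [0.5414, -0.1582, 0.1558]
eef_rot: [0.089, 2.842, -0.013]
contact_force: [-9.9, 2.2, 12.7]
gripper_width: 0.0535
```

Request:
{"op": "step_arm", "data": {
  "moves": [
    {"linear": [0,0,1],"angular": [0,0,0],"jaw": 0.4},
    {"linear": [0,0,0],"angular": [0,0,0],"jaw": 0.4}
  ]
}}

```text
clock: 7.62
tool_pos: [0.5414, -0.1582, 0.1557]
eef_rot: [0.089, 2.842, -0.012]
contact_force: [-14.8, 2.4, 19.6]
gripper_width: 0.0533
```

```bash
python3 rel.py
```

```text
t 7.6167 w 0.053294210328072286 TCP in bar [23.6 -0.5 15.9] F bar [-8.6  1.5 23.1] ang to square [ 0.0004  0.0025 -0.0014]
```

Request:
{"op": "step_arm", "data": {
  "moves": [
    {"linear": [0,0,-1],"angular": [0,0,0],"jaw": 0.4},
    {"linear": [0,0,-1],"angular": [0,0,0],"jaw": 0.4},
    {"linear": [0,0,0],"angular": [0,0,0],"jaw": 0.4}
  ]
}}

```text
clock: 7.87
tool_pos: [0.5414, -0.1582, 0.1558]
eef_rot: [0.089, 2.842, -0.014]
contact_force: [-7.8, 0.4, 8.2]
gripper_width: 0.0538
```

```bash
cat >> rel.py <<'E'
print('torque bar',Bf.inv().apply(o['torque']).round(2))
E
python3 rel.py
```

```text
t 7.8667 w 0.05376151343325431 TCP in bar [23.6 -0.5 16. ] F bar [-5.1 -0.1 10.1] ang to square [-0.0009  0.0027 -0.0012]
torque bar [0.21 1.13 0.08]
```

The box is now held in contact with the bar at about 10 N. Next I'll slide it downhill to feel for the stop.

Request:
{"op": "step_arm", "data": {
  "moves": [
    {"linear": [2,0,-0.5],"angular": [0,0,0],"jaw": 0.4},
    {"linear": [2,0,0],"angular": [0,0,0],"jaw": 0.4},
    {"linear": [2,0,0],"angular": [0,0,0],"jaw": 0.4},
    {"linear": [2,0,0],"angular": [0,0,0],"jaw": 0.4},
    {"linear": [0,0,0],"angular": [0,0,0],"jaw": 0.4}
  ]
}}

```text
clock: 8.28
tool_pos: [0.5354, -0.1578, 0.154]
eef_rot: [0.089, 2.839, -0.016]
contact_force: [1.9, -0.5, 6.3]
gripper_width: 0.0537
```

```bash
python3 rel.py
```

```text
t 8.2833 w 0.05370754662035448 TCP in bar [17.3 -0.5 16. ] F bar [ 3.6 -0.4  5.4] ang to square [-0.0019  0.0061 -0.0008]
torque bar [ 0.07 -0.17 -0.05]
```

Request:
{"op": "step_arm", "data": {
  "moves": [
    {"linear": [1.5,0,0],"angular": [0,0,0],"jaw": 0.4},
    {"linear": [1.5,0,0],"angular": [0,0,0],"jaw": 0.4},
    {"linear": [1,0,0],"angular": [0,0,0],"jaw": 0.4},
    {"linear": [0,0,0],"angular": [0,0,0],"jaw": 0.4}
  ]
}}

```text
clock: 8.62
tool_pos: [0.5317, -0.1576, 0.1529]
eef_rot: [0.089, 2.839, -0.016]
contact_force: [0.8, -0.2, 6.3]
gripper_width: 0.0533
```

Request:
{"op": "step_arm", "data": {
  "moves": [
    {"linear": [1,0,0],"angular": [0,0,0],"jaw": 0.4},
    {"linear": [1,0,0],"angular": [0,0,0],"jaw": 0.4},
    {"linear": [0,0,0],"angular": [0,0,0],"jaw": 0.4}
  ]
}}

```text
clock: 8.87
tool_pos: [0.5299, -0.1575, 0.1523]
eef_rot: [0.089, 2.838, -0.016]
contact_force: [1.3, 0.0, 5.2]
gripper_width: 0.0535
```

```bash
python3 rel.py
```

```text
t 8.8667 w 0.05345859358144784 TCP in bar [11.5 -0.5 16. ] F bar [2.8 0.1 4.6] ang to square [-0.002   0.0063 -0.0007]
torque bar [ 0.03 -0.22 -0.05]
```

Request:
{"op": "step_arm", "data": {
  "moves": [
    {"linear": [1,0,0],"angular": [0,0,0],"jaw": 0.4},
    {"linear": [1,0,0],"angular": [0,0,0],"jaw": 0.4},
    {"linear": [0,0,0],"angular": [0,0,0],"jaw": 0.4}
  ]
}}

```text
clock: 9.12
tool_pos: [0.5288, -0.1574, 0.152]
eef_rot: [0.088, 2.837, -0.017]
contact_force: [4.4, -0.7, 5.2]
gripper_width: 0.0532
```

Request:
{"op": "step_arm", "data": {
  "moves": [
    {"linear": [1,0,0],"angular": [0,0,0],"jaw": 0.4},
    {"linear": [0,0,0],"angular": [0,0,0],"jaw": 0.4}
  ]
}}

```text
clock: 9.28
tool_pos: [0.5287, -0.1574, 0.1521]
eef_rot: [0.087, 2.835, -0.017]
contact_force: [6.0, -1.1, 4.0]
gripper_width: 0.0533
```

Request:
{"op": "step_arm", "data": {
  "moves": [
    {"linear": [1,0,0],"angular": [0,0,0],"jaw": 0.4},
    {"linear": [0,0,0],"angular": [0,0,0],"jaw": 0.4}
  ]
}}

```text
clock: 9.45
tool_pos: [0.5287, -0.1574, 0.1523]
eef_rot: [0.087, 2.833, -0.018]
contact_force: [8.6, -0.4, 3.1]
gripper_width: 0.0533
```

```bash
python3 rel.py
```

```text
t 9.45 w 0.05325837896597619 TCP in bar [10.4 -0.4 16.4] F bar [9.1 0.1 0.5] ang to square [-0.003   0.0116  0.0005]
torque bar [-0.03 -1.45  0.11]
```

Contact with the stop felt at TCP bar-x 10.3 (vision predicted about 8.5). I'll relax the push a little and look before releasing.

Request:
{"op": "step_arm", "data": {
  "moves": [
    {"linear": [-1.5,0,0.7],"angular": [0,0,0],"jaw": 0.4},
    {"linear": [0,0,0],"angular": [0,0,0],"jaw": 0.4},
    {"linear": [0,0,0],"angular": [0,0,0],"jaw": 0.4}
  ]
}}

```text
clock: 9.7
tool_pos: [0.5288, -0.1574, 0.152]
eef_rot: [0.088, 2.836, -0.016]
contact_force: [2.3, 0.3, 9.8]
gripper_width: 0.0537
```

```bash
python3 rel.py
python3 - <<'E'
from h import *
w=shot('wrist','w5'); b=shot('side','side2')
cv2.imwrite('pics/c4.png',np.hstack([cv2.resize(w[40:240,220:420],(400,400),interpolation=cv2.INTER_CUBIC),cv2.resize(b[190:270,285:365],(400,400),interpolation=cv2.INTER_CUBIC)])[:,:,::-1])
E
```

```text
t 9.7 w 0.05368721660692011 TCP in bar [10.4 -0.5 16. ] F bar [5.  0.5 8.7] ang to square [-0.0021  0.0085 -0.0003]
torque bar [ 0.2  -0.55  0.01]
```

View pics/c4.png

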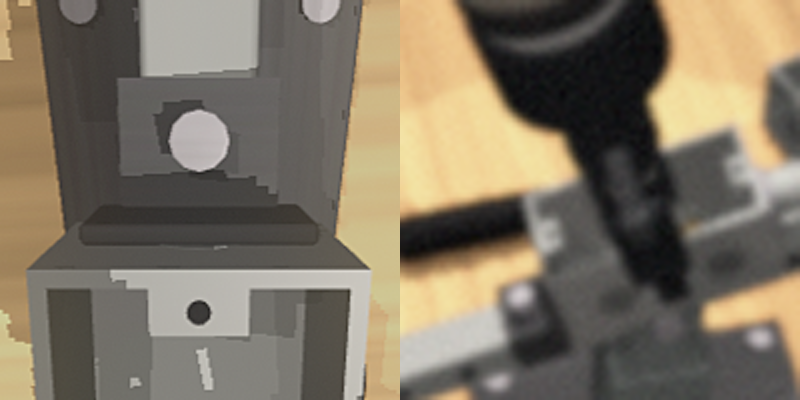

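The plain end sits against the stop plate across its full width, and box, bar and stop centres are all at crop col 199. Now I'll release.

Request:
{"op": "step_arm", "data": {
  "moves": [
    {"linear": [0,0,-0.6],"angular": [0,0,0],"jaw": 0.68},
    {"linear": [0,0,0],"angular": [0,0,0],"jaw": 0.72},
    {"linear": [0,0,0],"angular": [0,0,0],"jaw": 0.8},
    {"linear": [0,0,0],"angular": [0,0,0],"jaw": 0.9},
    {"linear": [0,0,0],"angular": [0,0,0],"jaw": 1},
    {"linear": [0,0,0],"angular": [0,0,0],"jaw": 1},
    {"linear": [0,0,0],"angular": [0,0,0],"jaw": 1}
  ]
}}

```text
clock: 10.38
tool_pos: [0.5253, -0.1569, 0.1494]
eef_rot: [0.089, 2.844, -0.014]
contact_force: [-0.6, -0.2, -0.0]
gripper_width: 0.0853
```

```bash
python3 rel.py
```

```text
t 10.3833 w 0.08527335625021151 TCP in bar [ 6.3 -0.2 14.6] F bar [-0.6 -0.2  0.1] ang to square [-0.0011  0.0007 -0.0009]
torque bar [ 0.01  0.34 -0.02]
```

Request:
{"op": "step_arm", "data": {
  "moves": [
    {"linear": [0,0,-8],"angular": [0,0,0],"jaw": 1},
    {"linear": [0,0,-15],"angular": [0,0,0],"jaw": 1},
    {"linear": [0,0,-25],"angular": [0,0,0],"jaw": 1},
    {"linear": [0,0,-35],"angular": [0,0,0],"jaw": 1},
    {"linear": [0,0,-35],"angular": [0,0,0],"jaw": 1},
    {"linear": [-10,0,-15],"angular": [0,0,0],"jaw": 1},
    {"linear": [0,0,0],"angular": [0,0,0],"jaw": 1},
    {"linear": [0,0,0],"angular": [0,0,0],"jaw": 1}
  ]
}}

```text
clock: 11.05
tool_pos: [0.4969, -0.1552, 0.2817]
eef_rot: [0.089, 2.84, -0.015]
contact_force: [0.1, 0.2, -1.1]
gripper_width: 0.0855
```

```bash
python3 rel.py
python3 - <<'E'
from h import *
w=shot('wrist','w6'); b=shot('side','side3'); t=shot('top','top3')
cv2.imwrite('pics/c5.png',np.hstack([cv2.resize(w[40:340,200:440],(400,500),interpolation=cv2.INTER_CUBIC),cv2.resize(b[185:285,290:370],(400,500),interpolation=cv2.INTER_CUBIC)])[:,:,::-1])
E
```

```text
t 11.05 w 0.08549156670744938 TCP in bar [ 17.6  -0.3 149.5] F bar [-0.2  0.2 -1.1] ang to square [-0.0014  0.0049 -0.0007]
torque bar [0.01 0.36 0.01]
```

View pics/c5.png

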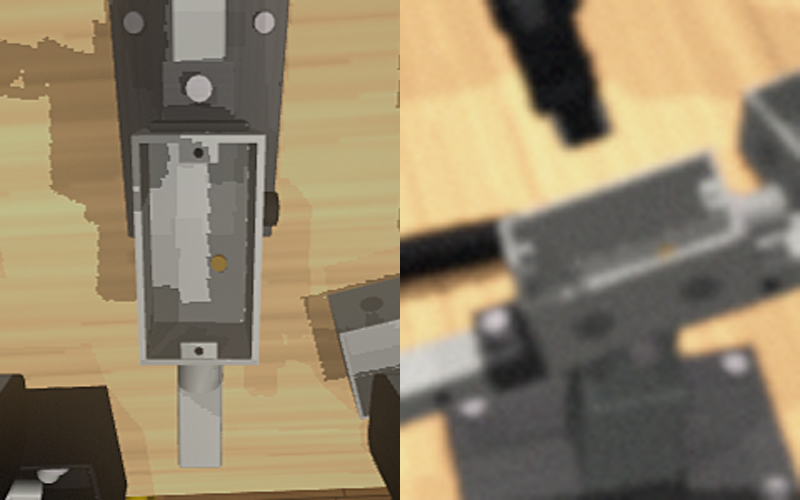

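The box lies flat on the bar: box centre is at col 199 and bar centre at cols 199–200, the connector points uphill, and the plain end is at the stop. The gripper is clear, so I'll hand in.

```bash
python3 -c "
from h import *
print(arm.hand_in())"
```

```text
the job is handed in; nothing more can be done
None
```

The grey steel box is on the wiring rest's bar, open side up and connector uphill, with its plain end against the stop plate. I handed the job in at about 11 s of the 48 s allowed; the hand-in gives no verdict.

- **Placing:** I set the box down while still holding it. The downward press peaked at about 23 N, then I eased it to about 10 N. I slid it downhill until it met the stop, and the push there peaked at about 9 N, well under 45 N. I then opened the fingers and drew them back along the bar's normal.
- **Final pictures:** The box and bar centre lines agree within about 1 mm. The box is parallel to the bar and looks flat on it, with no visible gap at the stop. The fingers are clear, with only about 1 N on the force reading.
- **Disagreements:** I felt the stop about 2 mm uphill of where the cameras put it, and the bar's top about 4 mm higher than the camera fit. I went by touch for both. I did not re-measure the bystanders with the networks at the end, but no contact with them was felt.

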